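# Prise open the battery box lid

### The job

Prise up the snap-shut lid of the battery box with the screwdriver in the slot at its front, keeping your fingers off the lid until it has popped. Then swing the lid back until it stands upright or leans back, and lay the screwdriver down on the table. Leave the torch and the tin of screws where they are.

Things in the scene. Friction and masses are not known exactly. Their poses are not given: they have to be found in the camera images.
- battery_box: Grey battery box screwed to the table: 110 x 110 mm, walls 101 mm high, low screw flanges at its sides (146 mm wide over them). Flat black lid, 5 mm thick, on top of the walls. Origin: centre of its underside, on the table; -x points out of the front, where the slot is (roughly towards the robot), z up. The lid's hinge line runs along y at x = +56, z = 101 mm.
- slot (a point): Middle of the outer top edge of the aluminium sill, the fulcrum; axes of the box; box x = -62, y = 0, z = 90 mm. Sill flat, 52 mm wide, 13 mm deep inward. The slot above it, in the front wall, is 32 mm wide and 11 mm high, up to the shut lid's underside. Behind it a blade has 40 mm or more of free depth (battery pack lower, top at z = 73 mm).
- lid_lip (a point): Middle of the lid's front edge, on its underside, 113 mm from the hinge line; moves with the lid. Shut: 5 mm inward of the sill's outer edge, 11 mm above it. A 42 mm wide lip, turned up 20 degrees, reaches 8 mm further out. Raising the edge by about 4 mm (12 to 15 N upward there) takes the lid past its spring catches; then it pops up by itself to about 9 mm.
- lid (a joint): Lid angle in rad: 0 shut, grows as the front edge rises and swings up and to the rear, past its catches above 0.04, upright at 1.57, stop at 1.9. Beyond the catches the hinge is stiff enough (0.07 N m) that the lid stays where it is left.
- driver_handle (a point): Centre of the handle of the flat screwdriver lying loose on the table (198 mm long in all, 80 g). The handle is 90 mm long, 26 mm wide, 28 mm high; the steel shaft is 6 mm thick and 108 mm long, on the handle's axis. The tip lies 153 mm from here along this point's -y axis; as it lies, the shaft's axis is level, 14 mm above the table.
- driver_tip (a point): Tip of the screwdriver's shaft, on its axis, 153 mm from driver_handle. Same axes.
- torch: Black torch, 101 mm long, 33 mm thick, lying on the table. Origin: under its middle, on the table. Leave alone.
- tin: Open round tin of screws, 63 mm across, 26 mm high. Origin: centre of its underside. Leave alone.

How it is judged:
On the way:
1. the lid has popped past its catches (value of joint lid above 0.06 rad), for 0.1 s.
At the end, for the whole second after the job is handed in: The lid stands upright or leans back (within 10 degrees of upright or beyond), still; the screwdriver lies flat and still on the table top, handle centre below 30 mm and tip below 40 mm, not touching the box (value of joint lid above 1.4 rad and velocity of joint lid below 0.05 rad/s and height (world z) of driver_handle between 0 and 0.03 m and height (world z) of driver_tip between 0 and 0.04 m and contact force between driver and battery_box below 0.2 N and linear speed of driver below 0.02 m/s).
It fails at once if fingers or arm touch the lid or box before the lid has popped (value of joint lid below 0.04 rad and contact force between any of the fingers, the arm and battery_box above 1 N).
It fails at once if the torch or tin is moved by more than 25 mm (distance of any of torch, tin from where it was at the start of the episode above 0.025 m).
It also fails if it takes over 61 s, if anything falls off the work surface, if the arm or the gripper's body presses on something with over 40 N, if the wrist force passes 120 N, or if a joint passes its speed limit or range.

### The arm

A 6-joint arm with a two-finger parallel gripper is mounted at the origin on a cart in front of the work surface, level with it; the furniture and walls round the work are solid. World frame = base frame: x ahead of the robot, y to its left, z up, the work surface at z = 0. Lengths are in m, angles in rad, forces in N, time in s.
With the tool pointing down it reaches from about 0.325 to 0.775 m from the base axis. Payload 5.5 kg.
Tool frame: the origin (TCP) lies at the very end of the fingers, on their centre line; the grasp point (between the pads) lies 19 mm behind it; z points along the fingers, y is the line along which they close (so a half turn about z gives the same grasp; the last joint's range is limited). The gripper opens to 85 mm and grips with 20 to 120 N. Pads are 22 mm wide; open, the fingers measure 114 mm over their backs; the gripper's body (76 mm by 85 mm) begins 54 mm behind the grasp point. The pads swing forward as they close: fully open they stand 13 mm farther back than shut.
Start: joints at [1.059, 0.091, 1.231, -0, 1.82, -0.057], TCP at [0.264, 0.539, 0.231] pointing down, gripper open.
Joint ranges: [-2.87, 2.87], [-0.86, 2.18], [0.17, 2.46], [-1.51, 4.65], [0.06, 2.69], [-2.65, 2.65]. Speed limits (rad/s): [2.57, 2.57, 3.01, 3.14, 3.14, 3.14].

### API

Orientations are given as a unit quaternion [x, y, z, w].
In Python, from station import sensors, vision, close_job gives the robot as it stands.
- The arm moves only by the shell command python3 -m jog 'ROWS' [FORCE]. ROWS is JSON, a list of rows, each a list of 7 numbers: the shift along the tool's x, y, z in mm, then the turn, a rotation vector about the tool's x, y, z in degrees, then the gripper's target within -1 to 1 (fully open at 1, half-way at 0, shut at -1). A call has 1 to 8 rows; each row shifts and turns the commanded pose from where the row before left it, along the tool's axes as they then stand; what a row does not reach is not made up. A row lasts 1/12 s, in which the tool goes at most 41.7 mm and 7.16 degrees, less where a joint would pass 70% of its speed; a pose out of reach is approached as far as the arm can. A call with a gripper value outside its range is refused whole. The fingers move at their own pace and stop on an object; FORCE is the grip in N (left out, the last holds). Time passes only in rows, so rows that do not move let the fingers close. It gives the time, the measured TCP pose, the force, the opening and the grip force at its end, in the units of the state.
- sensors.sense(): the state, without advancing time (a new reading comes with each control period).
- vision.get_image(name): name is "side" or "top" or "wrist"; returns (picture, depth): 384x512x3 uint8, red, green, blue; 384x512 float32, m along the optical axis (not along the pixel's ray), 0 where there is no reading.
- vision.get_calibration(name): a dict with "intrinsics" (3x3 intrinsics, pixels), "extrinsics" (4x4, takes a point from camera to world coordinates). Camera axes: x right, y down, z forward; pixel columns grow to the right and rows downward; lengths in m; the calibration is good to about 2 mm. The wrist camera is an equidistant fisheye: a pixel r from the principal point sees the ray r / f radians off the axis. A picture is of the moment at which its call begins: read the wrist's pose just before it. get_calibration takes no time and is no camera call; for the wrist camera it gives the pose at the moment of the call.
- close_job(): hands the job in; it is judged then, once.
Trained networks look in the newest picture that a camera, given by its name, has taken for a name from the list of things; names that differ only in an ending like _2 or _b are one class to them, and where a whole thing is asked for, a point or a joint stands for the part that bears it (a point fixed in the world has none). Each returns a list of dicts, best first, with "p" (0 to 1); they miss things now and then, are a little off and sometimes report something else, mostly with a low value. They report only what shows in the picture. A call takes as long as a camera call.
- vision.spot_in(camera, label): "extent" ([left, top, right, bottom] in pixels, round what is visible of it).
- vision.cut_out(camera, label): "pixels" (384x512 bool, what is visible of it) and "extent" ([left, top, right, bottom] in pixels, round what is visible of it).
The state is a dict: "t": time; "joint_pos": joint angles; "qvel": joint speeds; "effort": joint torques, N m; "eef_pos": TCP position; "eef_rot": TCP orientation; "wrist_force": force on the tool from outside, world axes, zero at the start; "torque": the same for the moment, N m; "width": opening from 0.0 (shut) to 1.0 (fully open); "finger_force": force on a finger pad.
Only numpy, scipy, OpenCV 4.12 (cv2) and the standard library are available. Lean on these libraries where they do the work, as an engineer would, in place of code of your own. Each camera call takes 0.05 s, during which the arm holds its last target. There are 200 camera calls.

## Working session

There is one attempt and no reset: what is moved stays moved. The work goes in short steps, Python scripts to look and compute and a shell command to move; the robot and the scene stay as the last step left them, time stands still between calls to the robot, and variables do not carry over. Pictures are saved under pics/ and viewed, at most 10 in all, crops included, and the job is handed in when it is done.

```bash
mkdir -p pics; ls; cat > h.py <<'E'
import numpy as np,cv2
from station import sensors,vision
from scipy.spatial.transform import Rotation as R
def pts(name,mask,d):
    c=vision.get_calibration(name);K=np.array(c['intrinsics']);T=np.array(c['extrinsics'])
    v,u=np.nonzero(mask&(d>0));z=d[v,u]
    p=np.c_[(u-K[0,2])/K[0,0]*z,(v-K[1,2])/K[1,1]*z,z]
    return p@T[:3,:3].T+T[:3,3]
E
python3 - <<'E'
from h import *
ims=[]
for n in ['top','side']:
    im,d=vision.get_image(n);ims.append(im)
    cv2.imwrite(f'pics/{n}0.png',im[...,::-1]);np.save(f'{n}_d.npy',d)
    T=np.array(vision.get_calibration(n)['extrinsics']);print(n,T.round(3).tolist())
    for l in ['battery_box','slot','driver_handle','torch','tin','lid']:
        try:r=vision.cut_out(n,l)
        except Exception as e: print(l,e);continue
        for x in r[:2]:
            P=pts(n,x['pixels'],d)
            print(l,round(x['p'],2),x['extent'],P.shape[0], P.mean(0).round(3) if len(P) else '',P.min(0).round(3),P.max(0).round(3))
        if r: np.save(f'{n}_{l}.npy',pts(n,r[0]['pixels'],d))
print(sensors.sense())
E
```

```text
pics
top [[0.034, -0.979, 0.2, 0.34], [-0.999, -0.033, 0.01, 0.154], [-0.003, -0.2, -0.98, 1.257], [0.0, 0.0, 0.0, 1.0]]
battery_box 0.55 [215.3, 138.4, 268.1, 197.0] 2376 [0.648 0.202 0.091] [ 0.588  0.131 -0.005] [0.756 0.283 0.116]
slot 0.8 [213.4, 141.1, 268.9, 199.3] 2326 [0.648 0.201 0.092] [ 0.588  0.131 -0.004] [0.752 0.281 0.116]
driver_handle 0.63 [209.7, 243.7, 272.6, 253.8] 325 [0.447 0.229 0.023] [ 0.427  0.123 -0.004] [0.474 0.277 0.033]
torch 0.71 [157.7, 239.7, 194.0, 264.5] 398 [0.434 0.374 0.026] [ 0.403  0.328 -0.005] [0.467 0.43  0.037]
tin 0.55 [156.8, 240.2, 193.5, 264.1] 417 [0.435 0.375 0.025] [ 0.403  0.326 -0.006] [0.472 0.432 0.037]
lid 0.76 [214.9, 141.6, 270.3, 194.5] 1801 [0.651 0.206 0.107] [0.588 0.142 0.088] [0.717 0.271 0.116]
side [[-0.998, 0.038, -0.057, 0.618], [0.068, 0.636, -0.769, 0.851], [0.007, -0.771, -0.637, 0.668], [0.0, 0.0, 0.0, 1.0]]
battery_box 0.87 [184.7, 187.5, 242.3, 251.0] 2796 [0.657 0.233 0.089] [ 0.594  0.015 -0.002] [0.744 0.395 0.155]
battery_box 0.43 [283.0, 199.1, 314.7, 254.2] 361 [0.453 0.236 0.021] [ 0.429  0.112 -0.001]
[... 556 characters left out ...]
2 0.274 0.111]
{'t': 0.7, 'joint_pos': array([ 1.05932877e+00,  9.10933758e-02,  1.23069837e+00,  1.71147806e-05,
        1.81980814e+00, -5.67341736e-02]), 'qvel': array([ 0.00056847,  0.0003222 , -0.00116613,  0.0002106 , -0.00087662,
        0.00058627]), 'effort': array([ 1.77364847e-03, -4.58281767e+01, -4.18007004e+01,  1.15788093e-04,
       -6.07657489e-05,  4.23324889e-05]), 'eef_pos': array([0.26355413, 0.53902943, 0.2312801 ]), 'eef_rot': array([ 2.25410718e-01,  9.74263829e-01, -1.14531525e-06, -8.97422315e-06]), 'wrist_force': array([ 0.9006364 , -0.21639117, -0.24459068]), 'torque': array([ 0.01259311, -0.03962189,  0.00159268]), 'finger_force': 0.0, 'width': 0.998430818046355}
```

View pics/top0.png

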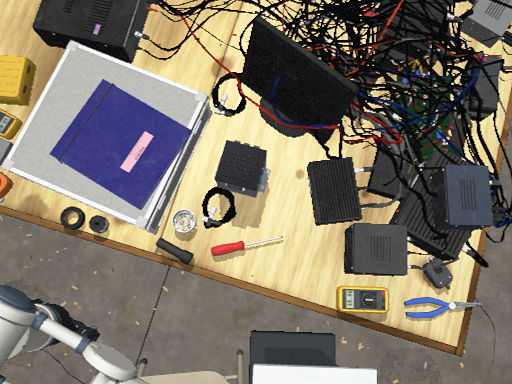

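View pics/side0.png

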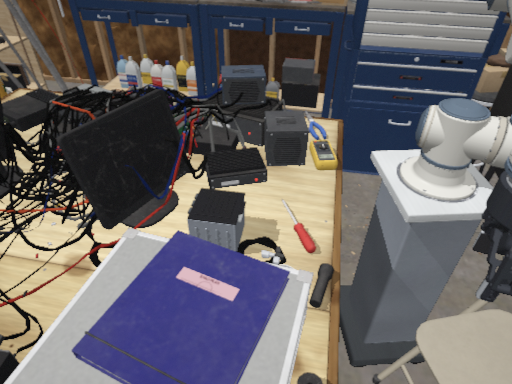

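The top view shows the box at (242,166). The red driver handle is at (228,248) with its tip at (283,237). The torch (174,250) and tin (184,221) are clear to the left of the driver. The side view agrees. Next I'll fit the poses.

```bash
python3 - <<'E'
from h import *
for n in ['top','side']:
    im=cv2.imread(f'pics/{n}0.png');d=np.load(f'{n}_d.npy');hsv=cv2.cvtColor(im,cv2.COLOR_BGR2HSV)
    e=[209,240,285,258] if n=='top' else [280,198,318,256]
    roi=np.zeros(d.shape,bool);roi[e[1]:e[3],e[0]:e[2]]=1
    red=roi&((hsv[...,0]<8)|(hsv[...,0]>172))&(hsv[...,1]>150)
    P=pts(n,red,d);P=P[P[:,2]>.008]
    (c,s,a)=cv2.minAreaRect((P[:,:2]*1000).astype(np.float32));print(n,'handle',np.round(c,1),np.round(s,1),round(a,1),len(P),np.percentile(P[:,2],[5,50,95]).round(3))
    D=np.load(f'{n}_driver_handle.npy');D=D[D[:,2]>.009]
    m=D[:,:2].mean(0);u=np.linalg.svd(D[:,:2]-m)[2][0];u*=-np.sign(u[1]);t=(D[:,:2]-m)@u
    print(' axis',np.degrees(np.arctan2(u[1],u[0])).round(1),'ends',(m+t.min()*u).round(4),(m+t.max()*u).round(4),np.ptp(t))
    L=np.load(f'{n}_lid.npy');L=L[(L[:,2]>.1)&(L[:,2]<.125)]
    (c,s,a)=cv2.minAreaRect((L[:,:2]*1000).astype(np.float32));print(' lid',np.round(c,1),np.round(s,1),round(a,1),np.percentile(L[:,2],[5,50,95]).round(3))
im=cv2.imread('pics/top0.png')[125:275,145:305];im2=cv2.imread('pics/side0.png')[180:320,170:350]
cv2.imwrite('pics/c1.png',np.vstack([cv2.resize(im,(500,300),interpolation=3)[:,:],cv2.resize(im2,(500,300),interpolation=3)]))
E
```

```text
top handle [446.7 236.3] [24.1 87.4] 14.8 278 [0.019 0.024 0.029]
 axis -75.4 ends [0.4349 0.2763] [0.4747 0.1231] 0.1582865901722767
 lid [650.2 207. ] [109.9 119.2] 76.5 [0.103 0.107 0.111]
side handle [450.4 243. ] [23.5 83.7] 16.1 262 [0.015 0.023 0.027]
 axis -75.7 ends [0.4414 0.2841] [0.4864 0.1079] 0.18183601201186186
 lid [653.1 210.1] [112.7 119.3] 76.1 [0.104 0.107 0.109]
```

View pics/c1.png

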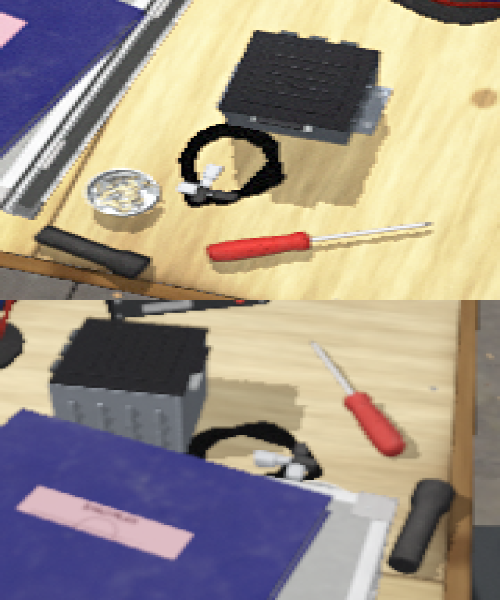

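The crop confirms it: the front faces the robot and the box +x heading is about -13.7°. The driver handle is at about (0.448, 0.240) and its tip heading is about -75.5°. I'll move above the handle.

```bash
cat >> h.py <<'E'
def go(p,head,pitch=0.):
    """shift (tool axes, mm) and turn (deg) to TCP p with tool x at heading head, tool down; pitch about tool y"""
    s=sensors.sense();Rc=R.from_quat(s['eef_rot'])
    h=np.radians(head);x=np.array([np.cos(h),np.sin(h),0]);z=np.array([0,0,-1.]);y=np.cross(z,x)
    Rt=R.from_matrix(np.c_[x,y,z])*R.from_euler('y',pitch,degrees=True)
    print('shift',(Rc.inv().apply(np.array(p)-s['eef_pos'])*1000).round(1),'turn',np.degrees((Rc.inv()*Rt).as_rotvec()).round(2),'t',round(s['t'],2))
E
python3 -m jog '[[-37,-17,10,0,0,0,1],[-37,-17,10,0,0,0,1],[-37,-17,10,0,0,0,1],[-37,-17,10,0,0,0,1],[-37,-17,10,0,0,0,1],[-37,-17,10,0,0,0,1],[-37,-17,10,0,0,0,1],[0,0,0,0,0,7,1]]'
python3 -m jog '[[0,0,0,0,0,7,1],[0,0,0,0,0,7,1],[0,0,0,0,0,7,1],[0,0,0,0,0,7,1],[0,0,0,0,0,7,1],[0,0,0,0,0,7,1],[0,0,0,0,0,0,1],[0,0,0,0,0,0,1]]'
python3 - <<'E'
from h import *
go([.448,.240,.13],104.5)
E
```

```text
t: 1.37
eef_pos: [0.4461, 0.3137, 0.1592]
eef_rot: [0.286, 0.958, -0.002, 0.0]
wrist_force: [-0.8, -0.7, -0.0]
width: 1.001
finger_force: 0.0
t: 2.03
eef_pos: [0.4429, 0.3197, 0.1618]
eef_rot: [0.608, 0.794, 0.0, 0.0]
wrist_force: [-0.2, -0.5, -0.3]
width: 0.999
finger_force: 0.0
shift [-78.3 -15.9  31.8] turn [ 0.01 -0.    0.66] t 2.03
```

```bash
python3 -m jog '[[-39,-8,16,0,0,0.7,1],[-39,-8,16,0,0,0,1],[0,0,0,0,0,0,1],[0,0,0,0,0,0,1]]'
python3 - <<'E'
from h import *
c=vision.get_calibration('wrist');im,d=vision.get_image('wrist')
cv2.imwrite('pics/w1.png',im[...,::-1])
K=np.array(c['intrinsics']);T=np.array(c['extrinsics'])
hsv=cv2.cvtColor(im,cv2.COLOR_RGB2HSV)
red=((hsv[...,0]<8)|(hsv[...,0]>172))&(hsv[...,1]>150)
n,lab,st,_=cv2.connectedComponentsWithStats(red.astype(np.uint8));k=1+np.argmax(st[1:,4]);print(st[k])
def w(mask):
    v,u=np.nonzero(mask&(d>0));z=d[v,u]
    a=np.c_[u-K[0,2],v-K[1,2]]/[K[0,0],K[1,1]];r=np.hypot(*a.T)+1e-9
    t=np.tan(r)/r
    return np.c_[a*t[:,None]*z[:,None],z]@T[:3,:3].T+T[:3,3]
P=w(lab==k);P=P[P[:,2]>.008]
print(cv2.minAreaRect((P[:,:2]*1000).astype(np.float32)),np.percentile(P[:,2],[5,50,95]).round(4))
go([.448,.240,.13],104.5)
E
```

```text
t: 2.37
eef_pos: [0.4464, 0.2409, 0.1293]
eef_rot: [0.614, 0.789, -0.001, -0.001]
wrist_force: [-0.1, 1.3, -0.6]
width: 1.002
finger_force: 0.0
[ 237  144   30   99 2520]
((446.37353515625, 238.27996826171875), (25.215473175048828, 88.96912384033203), 13.920281410217285) [0.0197 0.0243 0.0278]
shift [-2.4  0.5  0.6] turn [-0.   -0.03 -0.2 ] t 2.42
```

View pics/w1.png

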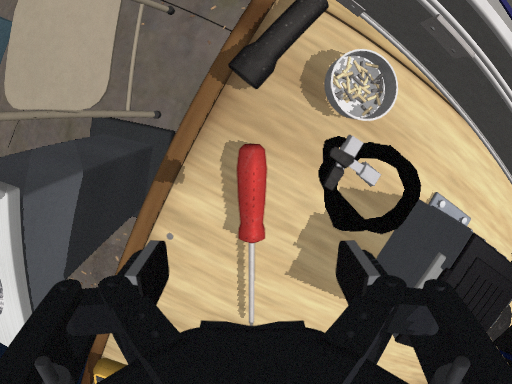

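The wrist view shows the driver centred between the fingers, with the handle at (252,190), the shaft running down to (252,320) and nothing in the way. I'll descend and grip.

```bash
python3 -m jog '[[-2.5,0,30,0,0,0.4,1],[0,0,35,0,0,0,1],[0,0,35,0,0,0,1],[0,0,15,0,0,0,1],[0,0,10,0,0,0,1],[0,0,0,0,0,0,1]]'
python3 -m jog '[[0,0,0,0,0,0,-1],[0,0,0,0,0,0,-1],[0,0,0,0,0,0,-1],[0,0,0,0,0,0,-1],[0,0,0,0,0,0,-1],[0,0,0,0,0,0,-1],[0,0,0,0,0,0,-1],[0,0,0,0,0,0,-1]]' 80
```

```text
t: 2.92
eef_pos: [0.4466, 0.2407, 0.0041]
eef_rot: [0.616, 0.788, -0.001, -0.001]
wrist_force: [0.3, -0.1, -0.4]
width: 1.002
finger_force: 0.0
t: 3.58
eef_pos: [0.4484, 0.2405, 0.0072]
eef_rot: [0.617, 0.787, 0.001, 0.001]
wrist_force: [-0.4, -0.5, 6.3]
width: 0.291
finger_force: 81.3
```

```bash
python3 -m jog '[[0,0,-20,0,0,0,-1],[0,0,-35,0,0,0,-1],[0,0,-35,0,0,0,-1],[0,0,-35,0,0,0,-1],[0,0,0,0,0,-7,-1],[0,0,0,0,0,-7,-1],[0,0,0,0,0,-7,-1],[0,0,0,0,0,-7,-1]]'
python3 -m jog '[[0,0,0,0,0,-7,-1],[0,0,0,0,0,-7,-1],[0,0,0,0,0,-7,-1],[0,0,0,0,0,-7,-1],[0,0,0,0,0,-6,-1],[0,0,0,0,0,0,-1],[0,0,0,0,0,0,-1]]'
python3 - <<'E'
from h import *
go([.408,.268,.1],166.3)
E
```

```text
t: 4.25
eef_pos: [0.4474, 0.24, 0.1306]
eef_rot: [0.405, 0.914, -0.0, -0.0]
wrist_force: [0.2, -0.1, -1.4]
width: 0.287
finger_force: 80.4
t: 4.83
eef_pos: [0.4474, 0.24, 0.1304]
eef_rot: [0.125, 0.992, -0.0, -0.0]
wrist_force: [0.3, -1.1, -1.4]
width: 0.289
finger_force: 80.4
shift [45.1 17.4 30.4] turn [-0.02 -0.02 -0.65] t 4.83
```

```bash
python3 -m jog '[[23,9,0,0,0,-0.6,-1],[22,8.4,0,0,0,0,-1],[0,0,0,0,0,0,-1],[0,0,0,0,0,0,-1]]'
python3 - <<'E'
from h import *
s=sensors.sense();print(s['eef_pos'])
o=[]
for n in ['top','side','wrist']:
    im,d=vision.get_image(n);np.save(f'{n}_d1.npy',d);cv2.imwrite(f'pics/{n}1.png',im[...,::-1])
    if n!='wrist':
        K=np.array(vision.get_calibration(n)['intrinsics']);T=np.linalg.inv(np.array(vision.get_calibration(n)['extrinsics']))
        q=T[:3,:3]@np.array([.56,.23,.1])+T[:3,3];u,v=(K@q)[:2]/q[2];u,v=int(u),int(v);print(n,u,v)
        o.append(cv2.resize(im[v-50:v+50,u-60:u+60],(400,333),interpolation=2))
cv2.imwrite('pics/c2.png',np.vstack([np.hstack(o)])[...,::-1])
E
```

```text
t: 5.17
eef_pos: [0.4075, 0.2682, 0.1307]
eef_rot: [0.118, 0.993, 0.0, 0.0]
wrist_force: [0.7, -0.2, -0.6]
width: 0.287
finger_force: 80.4
[0.40751514 0.26817414 0.13067615]
top 229 200
side 258 210
```

View pics/c2.png

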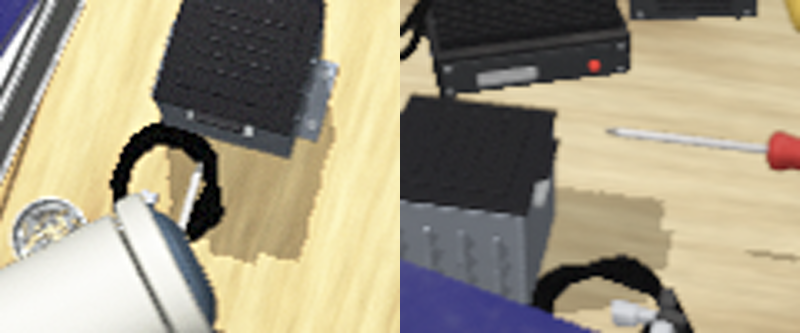

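View pics/wrist1.png

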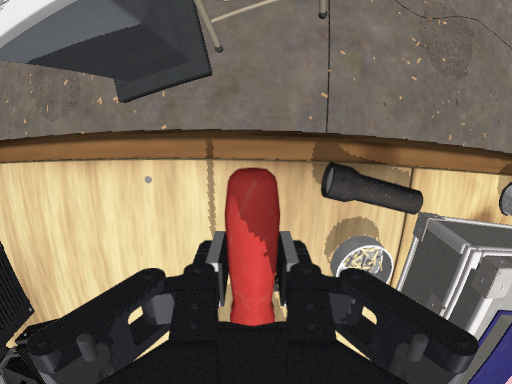

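The top crop shows the tip at (199,163), short of the box, and the bright sill ends at (190,115) and (250,131) under the lid edge. The side crop shows the tip at (608,131) and the sill at (541,190). The wrist view shows the handle straight in the fingers at (252,250). I'll triangulate these points.

```bash
cat >> h.py <<'E'
def ray(n,u,v):
    c=vision.get_calibration(n);K=np.array(c['intrinsics']);T=np.array(c['extrinsics'])
    r=T[:3,:3]@np.linalg.solve(K,[u,v,1.]);return T[:3,3],r/np.linalg.norm(r)
def tri(a,b):
    A=np.zeros((3,3));B=np.zeros(3)
    for o,r in(a,b):
        M=np.eye(3)-np.outer(r,r);A+=M;B+=M@o
    p=np.linalg.solve(A,B);o,r=a;e=p-o;return p,2*np.linalg.norm(e-r*(e@r))
def atz(n,u,v,z):
    o,r=ray(n,u,v);return o+r*(z-o[2])/r[2]
E
python3 - <<'E'
from h import *
print('tip',tri(ray('top',228.7,198.9),ray('side',260.4,199.3)))
h=np.radians(-13.7);u=np.array([np.cos(h),np.sin(h),0])
p=sensors.sense()['eef_pos'];print('tip expected',p+(.153+.0017)*u+[0,0,.007])
for q in[(226,184.5),(244,189.3),(235,187)]:print('sill top cam',atz('top',*q,.09).round(4))
print('sill side cam',atz('side',240.3,217,.09).round(4), 'tip side at z',atz('side',260.4,199.3,.1377))
print('tip top at z',atz('top',228.7,198.9,.1377))
for n in('top','side'):
  # lid and shaft from depth, pixel masks by height
  d=np.load(f'{n}_d1.npy');P=pts(n,np.ones_like(d,bool),d)
  rel=P-[.5952,.2222,0];a=rel@u;b=rel[:,:2]@[-u[1],u[0]]
  k=(a>-.07)&(a<-.025)&(abs(b)<.03)&(P[:,2]>.12)&(P[:,2]<.16)
  print(n,'shaft',k.sum(),np.c_[a,b,P[:,2]][k].mean(0).round(4), np.polyfit(a[k],b[k],1).round(3) if k.sum()>5 else '')
  k=(a>-.02)&(a<.13)&(abs(b)<.08)&(P[:,2]>.1)&(P[:,2]<.12)
  (c,s,an)=cv2.minAreaRect((P[k][:,:2]*1000).astype(np.float32));print(' lid',np.round(c,1),np.round(s,1),round(an,1),'lateral mid',np.round([np.percentile(b[k],[1,99]).mean(),*np.percentile(a[k],[1,99])],4))
E
```

```text
tip (array([0.5574604 , 0.23080228, 0.13470891]), np.float64(0.00032864255746077256))
tip expected [0.55877479 0.2307452  0.13762755]
sill top cam [0.604  0.2425 0.09  ]
sill top cam [0.5929 0.1955 0.09  ]
sill top cam [0.5982 0.219  0.09  ]
sill side cam [0.6032 0.2382 0.09  ] tip side at z [0.5576456  0.23435214 0.1377    ]
tip top at z [0.55704261 0.23056075 0.1377    ]
top shaft 30 [-0.0554 -0.002   0.1395] [ 0.012 -0.001]
 lid [652.8 206.2] [110.2 125.4] 76.5 lateral mid [-2.100e-03  1.000e-04  1.198e-01]
side shaft 41 [-0.0539  0.0021  0.1387] [-0.055 -0.001]
 lid [656.  209.6] [112.3 124.8] 76.0 lateral mid [0.0025 0.0019 0.1211]
```

```bash
python3 -m jog '[[0,0,21,0,0,0,-1],[0,0,20,0,0,0,-1],[-15,0,0,0,0,0,-1],[-15,0,0,0,0,0,-1],[0,0,0,0,0,0,-1],[0,0,0,0,0,0,-1]]'
python3 - <<'E'
from h import *
o=[]
for n in ['top','side']:
    im,d=vision.get_image(n)
    K=np.array(vision.get_calibration(n)['intrinsics']);T=np.linalg.inv(np.array(vision.get_calibration(n)['extrinsics']))
    q=T[:3,:3]@np.array([.59,.22,.1])+T[:3,3];u,v=(K@q)[:2]/q[2];u,v=int(u),int(v);print(n,u,v)
    o.append(cv2.resize(im[v-25:v+25,u-25:u+25],(400,400),interpolation=2))
cv2.imwrite('pics/c3.png',np.hstack(o)[...,::-1])
E
```

```text
t: 5.82
eef_pos: [0.4378, 0.2601, 0.0894]
eef_rot: [0.119, 0.993, -0.0, -0.0]
wrist_force: [-0.5, -0.2, -0.5]
width: 0.291
finger_force: 80.3
top 234 189
side 245 208
```

View pics/c3.png

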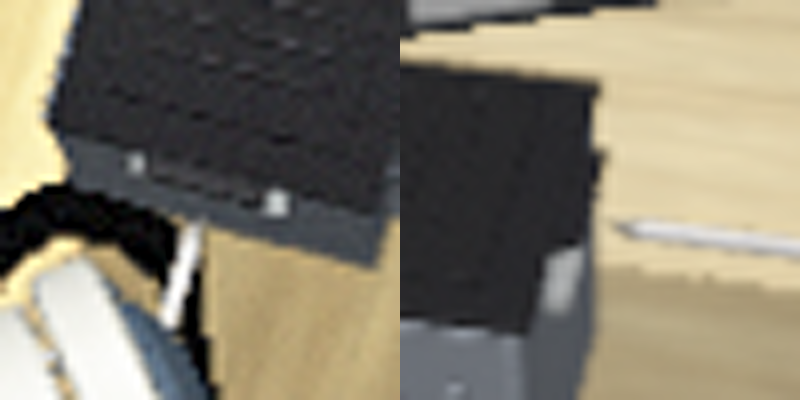

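The tip at (203,225) in the left panel points at the middle of the slot, between the sill ends (137,162) and (277,203). I'll insert it in small steps.

```bash
python3 -m jog '[[-5,0,0,0,0,0,-1],[-5,0,0,0,0,0,-1],[-4,0,0,0,0,0,-1],[-3,0,0,0,0,0,-1],[-3,0,0,0,0,0,-1],[0,0,0,0,0,0,-1],[0,0,0,0,0,0,-1]]'
```

```text
t: 6.5
eef_pos: [0.4567, 0.256, 0.0896]
eef_rot: [0.118, 0.993, -0.0, -0.0]
wrist_force: [-0.4, 0.3, -0.5]
width: 0.288
finger_force: 80.3
```

```bash
python3 -m jog '[[-4,0,0,0,0,0,-1],[-4,0,0,0,0,0,-1],[-4,0,0,0,0,0,-1],[-4,0,0,0,0,0,-1],[-4,0,0,0,0,0,-1],[0,0,0,0,0,0,-1],[0,0,0,0,0,0,-1]]'
python3 - <<'E'
from h import *
o=[]
for n in ['top','side']:
    im,d=vision.get_image(n)
    K=np.array(vision.get_calibration(n)['intrinsics']);T=np.linalg.inv(np.array(vision.get_calibration(n)['extrinsics']))
    q=T[:3,:3]@np.array([.59,.22,.1])+T[:3,3];u,v=(K@q)[:2]/q[2];u,v=int(u),int(v)
    o.append(cv2.resize(im[v-25:v+25,u-25:u+25],(400,400),interpolation=2))
cv2.imwrite('pics/c4.png',np.hstack(o)[...,::-1])
E
```

```text
t: 7.08
eef_pos: [0.4762, 0.2512, 0.0895]
eef_rot: [0.118, 0.993, -0.0, -0.0]
wrist_force: [0.5, -0.1, -1.6]
width: 0.286
finger_force: 80.3
```

View pics/c4.png

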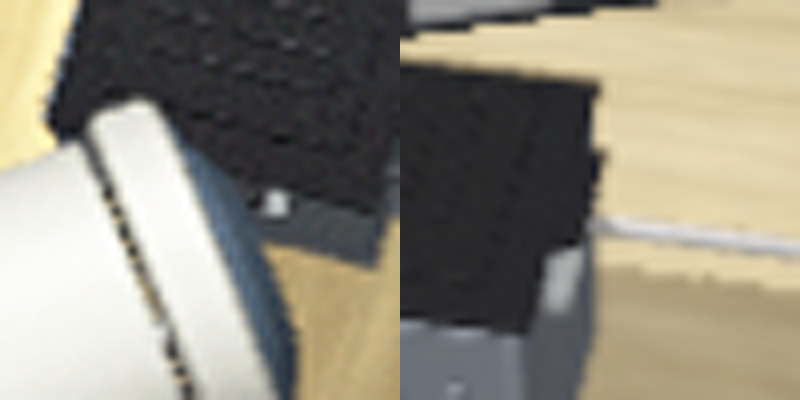

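The shaft enters cleanly under the lid at (600,225) in the right panel, about 28 mm deep. Now I'll prise about the sill.

```bash
python3 -m jog '[[0,0,1.5,0,0,0,-1],[-0.1,0,5.5,0,-2.5,0,-1],[-0.1,0,5.5,0,-2.5,0,-1],[-0.1,0,5.5,0,-2.5,0,-1],[-0.1,0,5.5,0,-2.5,0,-1],[0,0,0,0,0,0,-1],[0,0,0,0,0,0,-1]]'
python3 -m jog '[[-0.1,0,5.5,0,-2.5,0,-1],[-0.1,0,5.5,0,-2.5,0,-1],[0,0,0,0,0,0,-1]]'
```

```text
t: 7.77
eef_pos: [0.4769, 0.2511, 0.0659]
eef_rot: [0.117, 0.989, -0.01, 0.086]
wrist_force: [0.0, -0.1, -1.2]
width: 0.292
finger_force: 80.3
t: 8.02
eef_pos: [0.4788, 0.2501, 0.0538]
eef_rot: [0.117, 0.985, -0.016, 0.128]
wrist_force: [-2.8, -1.0, -1.3]
width: 0.289
finger_force: 80.4
```

```bash
python3 -m jog '[[-0.1,0,5.5,0,-2.5,0,-1],[-0.1,0,5.5,0,-2.5,0,-1],[0,0,0,0,0,0,-1],[0,0,0,0,0,0,-1]]'
python3 - <<'E'
from h import *
h=np.radians(-13.7);u=np.array([np.cos(h),np.sin(h),0])
im,d=vision.get_image('side');P=pts('side',np.ones_like(d,bool),d)
rel=P-[.5992,.2222,0];a=rel@u;b=rel[:,:2]@[-u[1],u[0]]
for lo in(.0,.02,.04,.06,.08,.1):
    k=(a>lo)&(a<lo+.02)&(b>-.04)&(b<.04)&(P[:,2]>.09)&(P[:,2]<.2);print(lo,k.sum(),P[k][:,2].mean().round(4))
E
```

```text
t: 8.35
eef_pos: [0.483, 0.2497, 0.0452]
eef_rot: [0.116, 0.978, -0.021, 0.171]
wrist_force: [-1.7, 0.5, -1.6]
width: 0.288
finger_force: 80.3
0.0 194 0.11
0.02 204 0.1122
0.04 191 0.1111
0.06 194 0.1103
0.08 190 0.1091
0.1 166 0.1065
```

The lid slope is about 0.07 rad, so it appears to have popped, and the forces have dropped. I'll lift with the tip under the lid.

```bash
python3 -m jog '[[-0.1,0,5,0,-2.5,0,-1],[0,0,0,0,0,0,-1],[-2,0,-5,0,0,0,-1],[-3.5,0,-9,0,0,0,-1],[-7,0,-9,0,0,0,-1],[-9,0,-9,0,0,0,-1],[0,0,0,0,0,0,-1]]'
cat >> h.py <<'E'
B=np.radians(-13.7);BU=np.array([np.cos(B),np.sin(B),0]);BV=np.array([-BU[1],BU[0],0]);S=np.array([.5992,.2215,0])
def prof(n='side'):
    im,d=vision.get_image(n);P=pts(n,np.ones_like(d,bool),d)
    a=(P-S)@BU-.062;b=(P-S)@BV
    for lo in np.arange(-.08,.1,.015):
        k=(a>lo)&(a<lo+.015)&(b>-.05)&(b<.05)&(P[:,2]>.09)&(P[:,2]<.25)
        if k.sum()>3:print((lo*1000+7.5).round(),k.sum(),(np.percentile(P[k][:,2],[10,50,90])*1000).round(1))
def tip():
    s=sensors.sense();r=R.from_quat(s['eef_rot']);p=s['eef_pos']+r.apply([-.1547,0,-.006])
    print('tip box x,y,z mm',np.round([((p-S)@BU-.062)*1000,(p-S)@BV*1000,p[2]*1000],1),'toolx',r.apply([1,0,0]).round(3),'F',s['wrist_force'].round(1))
E
python3 - <<'E'
from h import *
tip();prof()
E
```

```text
t: 8.98
eef_pos: [0.4951, 0.2482, 0.0834]
eef_rot: [0.116, 0.973, -0.021, 0.197]
wrist_force: [1.4, 0.4, 0.6]
width: 0.29
finger_force: 80.3
tip box x,y,z mm [-29.1   1.2 148.9] toolx [-0.896  0.218 -0.387] F [1.4 0.4 0.6]
-72.0 18 [129.7 131.8 134.3]
-58.0 123 [ 90.4  99.1 137.8]
-42.0 127 [102.1 163.5 170.2]
-28.0 166 [155.2 158.  161.9]
-13.0 150 [146.7 150.7 154. ]
2.0 143 [137.3 141.6 144.8]
17.0 142 [128.  131.7 136. ]
32.0 136 [118.8 123.  126. ]
47.0 130 [107.2 111.7 117.3]
63.0 15 [102.9 104.1 105.7]
```

The lid is now at about 30° on the tip. I'll continue the arc and level the driver on the way.

```bash
python3 -m jog '[[-11,0,-3,0,0,0,-1],[-11,0,-3,0,0,0,-1],[-11,0,-3,0,0,0,-1],[-10,0,0.4,0,0,0,-1],[-10,0,0.4,0,0,0,-1],[-10,0,0.4,0,0,0,-1],[0,0,0,0,0,0,-1]]'
python3 -m jog '[[0.3,0,-10.3,0,3.8,0,-1],[0.3,0,-10.3,0,3.8,0,-1],[0.3,0,-10.3,0,3.8,0,-1],[0.3,0,-10.3,0,3.8,0,-1],[0.3,0,-10.3,0,3.8,0,-1],[0.3,0,-10.3,0,3.8,0,-1],[0,0,0,0,0,0,-1]]'
python3 - <<'E'
from h import *
tip();prof()
E
```

```text
t: 9.62
eef_pos: [0.5482, 0.2338, 0.1105]
eef_rot: [0.116, 0.974, -0.023, 0.195]
wrist_force: [0.1, 0.1, -0.4]
width: 0.287
finger_force: 80.4
t: 10.2
eef_pos: [0.5331, 0.2374, 0.1706]
eef_rot: [0.119, 0.993, 0.001, -0.002]
wrist_force: [0.5, -0.5, -0.5]
width: 0.287
finger_force: 80.4
tip box x,y,z mm [ 2.470e+01 -1.000e-01  1.758e+02] toolx [-0.972  0.236  0.005] F [ 0.5 -0.5 -0.5]
-72.0 19 [176.4 178.8 179.6]
-58.0 127 [ 90.4 100.2 177.5]
-42.0 37 [ 95.2 103.  179.4]
-28.0 37 [ 91.4 175.  179.4]
-13.0 34 [ 93.2 175.9 179.9]
2.0 38 [ 93.  101.1 178.8]
17.0 195 [176.2 204.9 216.9]
32.0 66 [ 95.8 163.8 186.1]
47.0 178 [ 92.9  96.1 125.8]
63.0 4 [93.9 95.4 98.7]
```

```bash
python3 -m jog '[[-9,0,0,0,0,0,-1],[-9,0,0,0,0,0,-1],[-9,0,0,0,0,0,-1],[-9,0,0,0,0,0,-1],[-8,0,0,0,0,0,-1],[0,0,0,0,0,0,-1],[0,0,0,0,0,0,-1]]'
python3 - <<'E'
from h import *
tip()
im,d=vision.get_image('side');P=pts('side',np.ones_like(d,bool),d);a=(P-S)@BU-.062;b=(P-S)@BV
for z in np.arange(.11,.23,.015):
    k=(abs(b)<.052)&(abs(b)>.012)&(P[:,2]>z)&(P[:,2]<z+.015)&(a>0)&(a<.12)
    if k.sum():print(round(z+.0075,4),k.sum(),(np.percentile(a[k],[10,50,90])*1000).round(1))
E
```

```text
t: 10.83
eef_pos: [0.5742, 0.2275, 0.1682]
eef_rot: [0.118, 0.993, 0.0, -0.003]
wrist_force: [0.0, 1.0, -1.5]
width: 0.287
finger_force: 80.4
tip box x,y,z mm [ 67.    0.2 173.3] toolx [-0.972  0.235  0.005] F [ 0.   1.  -1.5]
0.1175 100 [57.4 58.9 60.6]
0.1325 95 [61.1 62.5 63.8]
0.1475 94 [64.2 65.8 67.3]
0.1625 104 [67.7 69.6 71.3]
0.1775 104 [71.3 72.8 74.5]
0.1925 120 [69.1 76.5 78.5]
0.2075 142 [77.5 80.2 83.6]
0.2225 12 [84.4 85.8 87.6]
```

The lid leans back about 13°. I'll withdraw and return the driver to its original spot.

```bash
python3 -m jog '[[25,0,0,0,0,0,-1],[35,0,0,0,0,0,-1],[35,0,0,0,0,0,-1],[35,0,0,0,0,0,-1],[0,0,0,0,0,7,-1],[0,0,0,0,0,7,-1],[0,0,0,0,0,7,-1],[0,0,0,0,0,7,-1]]'
python3 -m jog '[[0,0,0,0,0,7,-1],[0,0,0,0,0,7,-1],[0,0,0,0,0,7,-1],[0,0,0,0,0,7,-1],[0,0,0,0,0,6,-1],[0,0,0,0,0,0,-1],[0,0,0,0,0,0,-1]]'
python3 - <<'E'
from h import *
go([.4484,.2405,.03],104)
E
```

```text
t: 11.55
eef_pos: [0.4469, 0.2585, 0.1698]
eef_rot: [0.357, 0.934, 0.0, -0.002]
wrist_force: [0.4, -0.2, -0.6]
width: 0.29
finger_force: 80.4
t: 12.13
eef_pos: [0.4472, 0.2583, 0.1695]
eef_rot: [0.611, 0.791, -0.001, -0.002]
wrist_force: [-0.2, 0.1, -0.3]
width: 0.29
finger_force: 80.4
shift [-17.9  -2.8 139.5] turn [-0.24 -0.14  0.64] t 12.13
```

```bash
python3 -m jog '[[-9,-1,35,0,0,0.6,-1],[-9,-1,35,0,0,0,-1],[0,0,35,0,0,0,-1],[0,0,30,0,0,0,-1],[0,0,12,0,0,0,-1],[0,0,6,0,0,0,-1],[0,0,0,0,0,0,-1],[0,0,0,0,0,0,-1]]'
```

```text
t: 12.8
eef_pos: [0.4501, 0.2411, 0.0182]
eef_rot: [0.616, 0.787, 0.0, -0.002]
wrist_force: [0.7, 0.7, 0.2]
width: 0.291
finger_force: 80.4
```

```bash
python3 -m jog '[[0,0,4,0,0,0,-1],[0,0,3,0,0,0,-1],[0,0,2,0,0,0,-1],[0,0,0,0,0,0,-1]]'
```

```text
t: 13.13
eef_pos: [0.4491, 0.2406, 0.0074]
eef_rot: [0.617, 0.787, -0.001, -0.002]
wrist_force: [-0.3, -0.2, -1.1]
width: 0.291
finger_force: 80.4
```

```bash
python3 -m jog '[[0,0,0,0,0,0,-0.2],[0,0,0,0,0,0,0],[0,0,0,0,0,0,0.5],[0,0,0,0,0,0,1],[0,0,0,0,0,0,1],[0,0,0,0,0,0,1],[0,0,0,0,0,0,1],[0,0,0,0,0,0,1]]'
python3 -m jog '[[0,0,-15,0,0,0,1],[0,0,-35,0,0,0,1],[0,0,-35,0,0,0,1],[0,0,-35,0,0,0,1],[25,0,-25,0,0,0,1],[25,0,-25,0,0,0,1],[25,0,-20,0,0,0,1],[0,0,0,0,0,0,1]]'
python3 - <<'E'
from h import *
o=[]
for n in['top','side']:
    im,d=vision.get_image(n);o.append(cv2.resize(im[120:280,140:340],(400,320)))
    P=pts(n,np.ones_like(d,bool),d);a=(P-S)@BU-.062;b=(P-S)@BV
    k=(abs(b)<.05)&(P[:,2]>.13)&(P[:,2]<.2)&(a>-.02)&(a<.12);print(n,k.sum(),np.polyfit(P[k][:,2],a[k],1).round(3) if k.sum()>9 else '')
    for r in vision.cut_out(n,'driver_handle')[:1]:
        Q=pts(n,r['pixels'],d);print(r['p'],np.percentile(Q,[2,50,98],axis=0).round(3).tolist())
cv2.imwrite('pics/c5.png',np.hstack(o)[...,::-1])
E
```

```text
t: 13.8
eef_pos: [0.449, 0.2405, 0.0073]
eef_rot: [0.617, 0.787, -0.001, -0.002]
wrist_force: [-0.3, 0.2, -0.1]
width: 1.001
finger_force: 0.0
t: 14.47
eef_pos: [0.4322, 0.3172, 0.203]
eef_rot: [0.615, 0.788, 0.003, -0.002]
wrist_force: [0.3, 0.5, 1.0]
width: 1.001
finger_force: 0.0
top 598 [0.219 0.032]
0.8 [[0.435, 0.131, 0.002], [0.451, 0.229, 0.023], [0.474, 0.266, 0.03]]
side 643 [0.212 0.035]
0.71 [[0.437, 0.126, 0.01], [0.455, 0.249, 0.023], [0.481, 0.283, 0.028]]
```

View pics/c5.png

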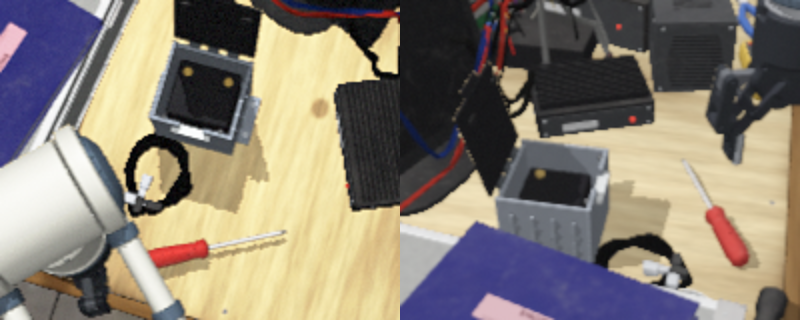

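The lid leans back at (485,130), and the driver lies flat on the table at (720,220), clear of the box.

```bash
python3 -c "
from station import close_job
print(close_job())"
```

```text
the job is handed in; nothing more can be done
None
```

I handed the job in: the lid popped with the screwdriver and leans back about 12° past upright, the driver lies flat on the table clear of the box, and I kept clear of the torch and tin (no verdict came back).

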